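Close up the chasing-tool chest

ROBOT

A 6-joint arm with a two-finger parallel gripper is mounted at the origin on the work surface. World frame = base frame: x ahead of the robot, y to its left, z up, the work surface at z = 0. Lengths are in m, angles in rad, forces in N, time in s.
With the tool pointing down it reaches from about 0.275 to 0.75 m from the base axis. Payload 10.2 kg.
Tool frame: the origin (TCP) lies at the very end of the fingers, on their centre line; the grasp point (between the pads) lies 19 mm behind it; z points along the fingers, y is the line along which they close (so a half turn about z gives the same grasp; the last joint's range is limited). The gripper opens to 88 mm and grips with 3 to 60 N. Pads are 18 mm wide; open, the fingers measure 123 mm over their backs; the gripper's body (75 mm by 187 mm) begins 45 mm behind the grasp point.
Start: joints at [-1.47, 0.313, 1.498, -0, 1.331, -0.223], TCP at [0.167, -0.498, 0.239] pointing down, gripper open.
Joint ranges: [-2.94, 2.94], [-0.97, 2.17], [0.19, 2.56], [-1.23, 4.37], [0.02, 3.11], [-2.88, 2.88]. Speed limits (rad/s): [2.39, 2.39, 3.01, 3.14, 3.14, 3.14].

INTERFACE

Orientations are given as a rotation vector (axis times angle).
In Python, from cell import bot, jaws, solve_ik, readout, optics gives the robot as it stands. The module is installed in compiled form; this text tells all that it offers. Calls block until the motion is done:
- bot.move_ptp(position, orientation): joint-space move of the TCP to a pose.
- bot.line_to(position, frame=None, feed=0.15): straight line of the TCP; frame=None keeps the orientation; feed is the mean speed in m/s.
- bot.move_j(angles): joint-space move.
- jaws.set_gripper(opening, squeeze=None): finger opening in m; squeeze is the grip in N (None keeps the last); returns when the fingers have stopped.
- bot.sleep(seconds).
- solve_ik(position, orientation): joint angles nearest the present ones, or None.
- readout.observe(): the state.
- optics.camera(name): name is "scene" or "top"; returns a dict with "frame" (480x640x3 uint8, red, green, blue), "fx", "fy", "cx", "cy" (pixels), "position" and "orientation" of the camera in the world. Camera axes: x right, y down, z forward; pixel columns grow to the right and rows downward; lengths in m; the calibration is good to about 2 mm. A picture is of the moment at which its call begins. There is no depth.
A pose or a line that the arm cannot do raises bot.PlanningError and nothing moves.
- bot.job_done(): hands the job in; it is judged then, once.
The state is a dict: "clock": time; "joints": joint angles; "qd": joint speeds; "joint_torque": joint torques, N m; "eef_pos": TCP position; "eef_rot": TCP orientation; "contact_force": force on the tool from outside, world axes, zero at the start; "moment": the same for the moment, N m; "gripper_width": finger opening in m; "grip_force": force on a finger pad.
Only numpy, scipy, OpenCV 4.12 (cv2) and the standard library are available. Lean on these libraries where they do the work, as an engineer would, in place of code of your own. Each camera call takes 0.05 s, during which the arm holds its last target. There are 200 camera calls.

TASK

Close up the wooden tool chest: push both half-open upper drawers fully home, and after that bring its raised lid down until it rests shut all along the rim. Only push with the fingertips from the outside: nothing needs gripping. Slam nothing, do not touch the punches in the drawers or in the lid, and leave everything else on the bench where it is.

Things in the scene. Friction and masses are not known exactly. Their poses are not given: they have to be found in the camera images.
- chest: Dark wooden tool chest, brass corners, fixed to the bench. 200 mm deep (its x), 300 mm wide (its y), 135 mm high to the rim, 169 mm high with the lid shut. Origin: centre of its underside. Its front faces its own -x, towards the robot. Open well under the lid; its front rail spans heights 100 to 135 mm. A carrying handle stands 20 mm out of each side.
- drawer_left (a joint): How far the upper left drawer (chest +y side) is out, m: 0 is fully home, grows as it slides out along the chest's -x. It slides with light friction (about 1.5 N plus 3 N per m/s) and stays where it is left; there is a hard stop at 0.
- drawer_right (a joint): The same for the upper right drawer (chest -y side).
- drawer_wide (a joint): The same for the full-width drawer below them (276 mm wide, front from 12 to 50 mm above the bench, two brass knobs). It starts home and has to stay so.
- drawer_left_face (a point): Centre of the outer face of the upper left drawer's front, moves with the drawer. The front is 135 mm wide and 40 mm high (58 to 98 mm above the bench), 12 mm thick, and stays 4 mm proud of the chest's front when home. A brass knob, 16 mm across, sticks out 18 mm at this point. Axes as the chest's. Open on top, punches lie inside.
- drawer_right_face (a point): The same point of the upper right drawer, same sizes.
- lid (a joint): Angle of the chest's lid, rad: 0 is shut on the rim (hard stop), grows as it opens. Hinged along the chest's back edge. Stiff friction hinges hold it at any angle: about 0.85 N m either way, less or plus its weight (about 0.45 kg), so about 2 to 6 N near the free edge moves it. Inside it, on the face towards the robot, a felt rack of nine punches (174 x 270 mm), not to be touched.
- lid_hinge (a point): Middle of the lid's hinge line: 100 mm behind the chest's centre (chest +x), 135 mm above the bench. The line runs along the chest's y.
- lid_edge (a point): Middle of the free edge of the lid's outer (top) face, moves with the lid. It is 200 mm from the hinge line along the lid and 34 mm outward. The lid is 300 mm wide, a 10 mm panel with a 24 mm deep frame beneath. Raised, its outer face looks away from the robot and up. Axes: the lid's, x from free edge to hinge, z out of the outer face.
- beaker: Bystander: copper beaker, 56 mm across the mouth, 70 mm high, standing in front of the chest about midway between the drawers. Origin: centre of its underside.
- punch: Bystander: steel punch, about 110 mm long, 8 mm square, lying in front of the chest, under the open drawers. Origin: on its underside, about the middle; x along it.
- pitch_bowl: Bystander: heavy cast bowl of pitch with a copper disc on top, 140 mm across, 75 mm high, on a rubber ring; stands at one side of the chest. Origin: centre of its underside.
- punch_pot: Bystander: white plastic pot, 96 mm across, 110 mm high, with punches standing in it up to 170 mm; at the other side of the chest. Origin: centre of its underside.
- hammer: Bystander: chasing hammer lying on the bench, 240 mm long along its x, head at +x, 27 mm high. Origin: below the middle of its handle.
- wax_tin: Bystander: round metal tin, 84 mm across, 30 mm high. Origin: centre of its underside.
- copper_dish: Bystander: shallow copper dish, 110 mm across, 24 mm high. Origin: centre of its underside.

How it is judged:
On the way, in this order (a step that is already met when the one before it is completed fails the run):
1. both upper drawers are pushed fully home while the lid is still up (value of joint each of drawer_left, drawer_right below 0.004 m and value of joint lid above 0.4 rad), for 0.2 s.
2. then the lid is brought down onto the rim (value of joint lid below 0.025 rad), for 0.2 s.
At the end, for the whole second after the job is handed in: All three drawers within 4 mm of home and the lid within 0.025 rad (5 mm at its free edge) of shut (value of joint each of drawer_left, drawer_right, drawer_wide below 0.004 m and value of joint lid below 0.025 rad); the robot touches nothing.
It fails at once if the lid is lowered (below 0.4 rad) while an upper drawer is still out (value of joint lid below 0.4 rad and value of joint any of drawer_left, drawer_right above 0.008 m).
It fails at once if a drawer (faster than 0.35 m/s) or the lid (faster than 2.5 rad/s) is slammed (velocity of joint any of drawer_left, drawer_right below -0.35 m/s or velocity of joint lid below -2.5 rad/s).
It fails at once if a drawer is pulled further out, or the lid is lifted further back (value of joint any of drawer_left, drawer_right above 0.075 m or value of joint drawer_wide above 0.02 m or value of joint lid above 1.3 rad).
It fails at once if the punches in a drawer or in the lid are touched (contact force between any of the arm, the fingers and lid_c0 above 0.5 N or contact force between the fingers and drawer_left_c0 above 0.5 N or contact force between the fingers and drawer_right_c0 above 0.5 N).
It fails at once if a bystander is shifted or lifted by more than 25 mm, or the beaker or pot is tipped over (distance of any of beaker, punch, pitch_bowl, punch_pot, hammer, wax_tin, copper_dish from where it was at the start of the episode above 0.025 m or angle between any of beaker, punch_pot's own z axis and vertical above 0.5 rad).
It also fails if it takes over 58 s, if anything falls off the work surface, if the arm or the gripper's body presses on something with over 40 N, if the wrist force passes 120 N, or if a joint passes its speed limit or range.

## Working session

There is one attempt and no reset: what is moved stays moved. The work goes in short steps, each a Python script; the robot and the scene stay as the last script left them, time stands still between calls to the robot, and variables do not carry over. Pictures are saved under pics/ and viewed, at most 10 in all, crops included, and the job is handed in when it is done.

```bash
mkdir -p pics
python3 - <<'E'
from cell import bot, jaws, solve_ik, readout, optics
import cv2,numpy as np
for n in("scene","top"):
    c=optics.camera(n); cv2.imwrite(f"pics/{n}0.png",c["frame"][:,:,::-1])
    print(n,{k:np.round(v,4) for k,v in c.items() if k!="frame"})
s=readout.observe();print(s["eef_rot"],s["clock"])
E
```

```text
scene {'fx': np.float64(570.595), 'fy': np.float64(570.595), 'cx': np.float64(322.6158), 'cy': np.float64(244.1276), 'position': array([0.2832, 0.3436, 1.224 ]), 'orientation': array([-1.0074,  2.8317, -0.4605])}
top {'fx': np.float64(527.6889), 'fy': np.float64(527.6889), 'cx': np.float64(332.6111), 'cy': np.float64(241.5847), 'position': array([0.3128, 0.034 , 1.3656]), 'orientation': array([-2.1461,  2.1105, -0.1524])}
[-3.09938994e+00 -5.06217584e-01 -6.00617973e-05] 0.1
```

View pics/scene0.png

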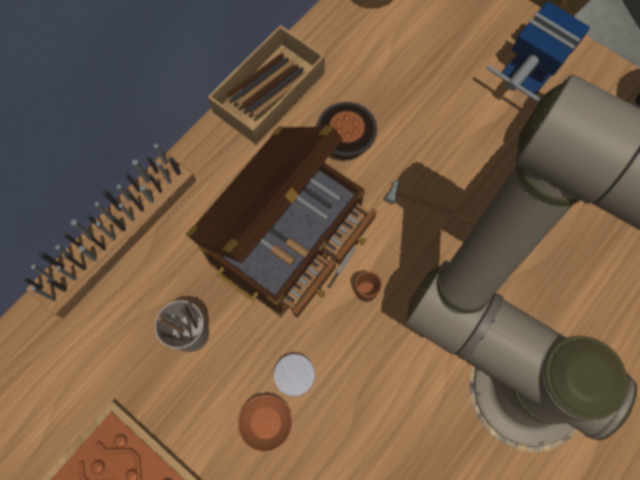

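View pics/top0.png

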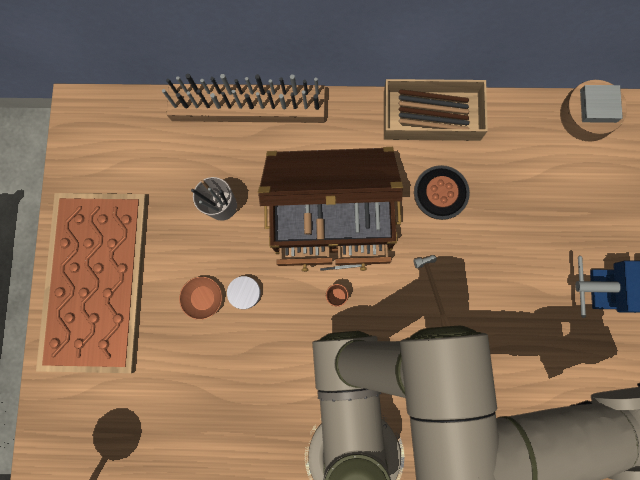

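The pictures show the chest's rim around (270..400, 200..245) in the top view, with both drawers out at about (277..388, 262). The beaker is at (338,294), the pot at (213,197), the bowl at (442,191) and the hammer at (428,262). I'll enlarge both chest areas to read the corners.

Run:
```python
import cv2,numpy as np
a=cv2.imread("pics/top0.png")[140:310,250:415]; b=cv2.imread("pics/scene0.png")[115:320,180:385]
cv2.imwrite("pics/t1.png",cv2.resize(a,None,fx=3.5,fy=3.5,interpolation=cv2.INTER_CUBIC))
cv2.imwrite("pics/s1.png",cv2.resize(b,None,fx=2.9,fy=2.9,interpolation=cv2.INTER_CUBIC))
```

```text
(no output)
```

View pics/t1.png

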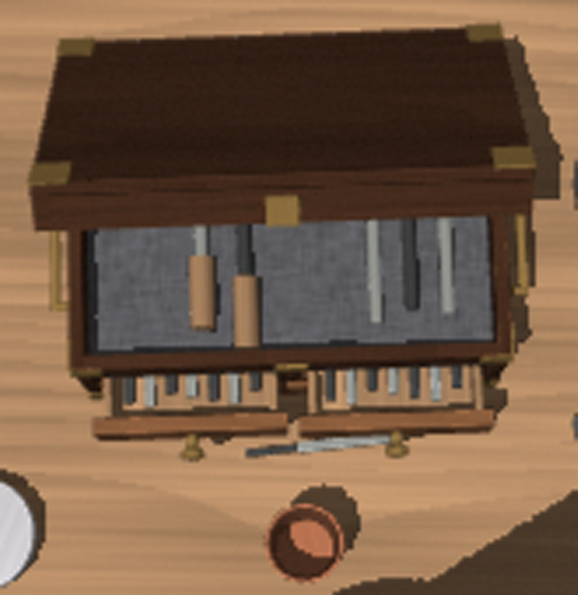

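View pics/s1.png

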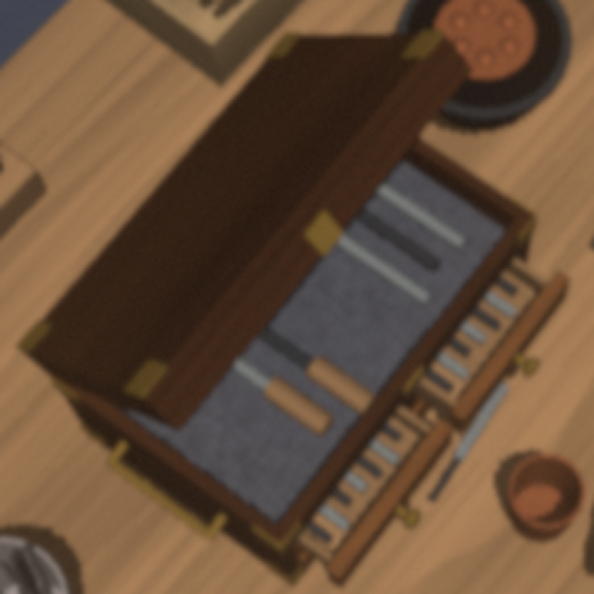

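Readings. In the top crop the front rim corners are at (72,373) and (510,357). The drawer fronts' top edges run (95,437)–(287,429) and (300,438)–(493,429), with knobs at (192,450) and (397,445). The lid's free-edge corners are at (33,183) and (533,165). The scene crop agrees: drawers are equally far out and the punch lies under them. Next I'll cast rays onto planes.

```bash
cat > h.py <<'E'
import numpy as np
from cell import bot, jaws, solve_ik, readout, optics
from scipy.spatial.transform import Rotation as R
from scipy.optimize import brentq
def ray(c,u,v):
    d=R.from_rotvec(c["orientation"]).apply([(u-c["cx"])/c["fx"],(v-c["cy"])/c["fy"],1]); return np.array(c["position"]),d
def onz(c,u,v,z):
    p,d=ray(c,u,v); return p+d*(z-p[2])/d[2]
E
python3 - <<'E'
from h import *
T=optics.camera("top");S=optics.camera("scene")
t=lambda x,y,z:onz(T,250+x/3.5,140+y/3.5,z); s=lambda x,y,z:onz(S,180+x/2.9,115+y/2.9,z)
pr=lambda n,*a:print(n,*[np.round(x,4) for x in a])
L,Rr=t(72,373,.135),t(510,357,.135)
pr("rim top",L,Rr,np.linalg.norm(L-Rr)); A,B=s(283,533,.135),s(533,222,.135); pr("rim scene",A,B,np.linalg.norm(A-B))
pr("drawL",t(95,437,.098),t(287,429,.098)); pr("drawR",t(300,438,.098),t(493,429,.098))
pr("drawL s",s(338,582,.098),s(450,432,.098)); pr("drawR s",s(462,415,.098),s(567,285,.098))
pr("knob",t(192,450,.078),t(397,445,.078)); pr("knob s",s(408,516,.078),s(528,364,.078))
pr("beaker",t(305,542,.07))
d=(L-Rr)/np.linalg.norm(L-Rr); yaw=np.arctan2(-d[0],d[1]); ex=np.array([np.cos(yaw),np.sin(yaw),0])
M=(L+Rr)/2; H=M+.2*ex; pr("yaw,centre,hinge",yaw,M+.1*ex,H)
def edge(th): return H+ex*(-.2*np.cos(th)+.034*np.sin(th))+np.array([0,0,.2*np.sin(th)+.034*np.cos(th)])
p0,dd=ray(T,250+283/3.5,140+174/3.5)
for th in np.arange(.6,1.3,.1):
    e=edge(th);c=R.from_rotvec(T["orientation"]).inv().apply(e-T["position"])
    cs=R.from_rotvec(S["orientation"]).inv().apply(e-S["position"])
    print(round(th,2),np.round(e,3),"top crop",np.round([(T["cx"]+T["fx"]*c[0]/c[2]-250)*3.5,(T["cy"]+T["fy"]*c[1]/c[2]-140)*3.5]),"scene crop",np.round([(S["cx"]+S["fx"]*cs[0]/cs[2]-180)*2.9,(S["cy"]+S["fy"]*cs[1]/cs[2]-115)*2.9]))
E
```

```text
rim top [0.4994 0.2056 0.135 ] [ 0.5148 -0.0897  0.135 ] 0.2957
rim scene [0.5029 0.2016 0.135 ] [ 0.512  -0.0842  0.135 ] 0.2859
drawL [0.4605 0.1932 0.098 ] [0.4681 0.0604 0.098 ]
drawR [0.462  0.0513 0.098 ] [ 0.4704 -0.0817  0.098 ]
drawL s [0.4587 0.199  0.098 ] [0.4662 0.0664 0.098 ]
drawR s [0.4675 0.0512 0.098 ] [ 0.4699 -0.0749  0.098 ]
knob [0.4547 0.1272 0.078 ] [ 0.4605 -0.0164  0.078 ]
knob s [0.4537 0.1288 0.078 ] [ 0.4576 -0.015   0.078 ]
beaker [0.3922 0.047  0.07  ]
yaw,centre,hinge 0.0523 [0.607  0.0632 0.135 ] [0.7068 0.0684 0.135 ]
0.6 [0.561 0.061 0.276] top crop [284. 240.] scene crop [344. 251.]
0.7 [0.576 0.062 0.29 ] top crop [282. 211.] scene crop [324. 229.]
0.8 [0.592 0.062 0.302] top crop [281. 179.] scene crop [302. 207.]
0.9 [0.609 0.063 0.313] top crop [280. 146.] scene crop [278. 184.]
1.0 [0.627 0.064 0.322] top crop [278. 112.] scene crop [253. 161.]
1.1 [0.646 0.065 0.329] top crop [277.  77.] scene crop [226. 139.]
1.2 [0.666 0.066 0.334] top crop [276.  42.] scene crop [200. 117.]
```

The lid is at about 0.81 rad, and the chest yaw is about 0.052. The drawers are about 36 mm out. I'll push them with open fingers straddling each knob, the tool tilted back, in small force-checked steps.

```bash
cat >> h.py <<'E'
yaw=.052; ex=np.array([np.cos(yaw),np.sin(yaw),0]); ey=np.array([-np.sin(yaw),np.cos(yaw),0]); ez=np.array([0,0,1.])
C=np.array([.607,.0632,0])
def W(x,y,z): return C+ex*x+ey*y+ez*z      # chest frame -> world
def ori(t):   # tool tilted by t towards the chest; y along the chest's -y
    z=-np.cos(t)*ez+np.sin(t)*ex; y=-ey
    return R.from_matrix(np.column_stack([np.cross(y,z),y,z])).as_rotvec()
def f(): return np.array(readout.observe()["contact_force"])
E
python3 - <<'E'
from h import *
o=ori(.5)
for p in [W(-.2,-.071,.25),W(-.175,-.071,.082),W(-.11,.071,.082)]: print(solve_ik(p,o))
for p in [W(-.05,0,.45),W(.03,0,.45),W(.03,0,.29),W(-.06,0,.17)]: print(solve_ik(p,ori(0)),solve_ik(p,ori(-.3)))
jaws.set_gripper(.036)
for yy in (-.071,.071):
    bot.move_ptp(W(-.2,yy,.22),o)
    bot.line_to(W(-.18,yy,.082),feed=.12)
    b=f(); x=-.18; hist=[]
    while x<-.095:
        x+=.003 if x<-.122 else .001
        bot.line_to(W(x,yy,.082),feed=.04)
        d=(f()-b)@ex; hist.append((round(x,3),round(float(d),1)))
        if d<-9: break
    print(hist)
    bot.sleep(.2); print("hold",(f()-b)@ex, (np.array(readout.observe()["eef_pos"])-C)@ex)
    bot.line_to(W(-.19,yy,.082),feed=.12); bot.line_to(W(-.2,yy,.22),feed=.2)
print(readout.observe()["clock"])
c=optics.camera("top")["frame"][140:310,250:415,::-1]
import cv2; cv2.imwrite("pics/t2.png",cv2.resize(c,None,fx=3.5,fy=3.5,interpolation=cv2.INTER_CUBIC))
E
```

```text
[-0.49060564 -0.22003029  2.11090387  0.33821764  0.842185    0.85404247]
[-0.4466075   0.17603305  2.28683268  0.79877255  0.3257039   0.35326089]
[0.01572911 0.31572278 2.08227426 0.07188719 0.24447904 1.46920587]
[-1.00707089e-01  3.69211242e-01  8.83559950e-01 -8.88178420e-16
  1.88882146e+00  1.41808924e+00] [-0.0827831   0.58255719  0.58791529 -0.05181694  2.26789646  1.40868137]
[-8.13426138e-02  6.21025888e-01  4.94849376e-01 -8.88178420e-16
  2.02571739e+00  1.43745371e+00] None
[-8.13426138e-02  5.56456629e-01  1.00707185e+00 -8.88178420e-16
  1.57806418e+00  1.43745371e+00] [-0.06749046  0.76696327  0.68228123 -0.03857784  1.99005699  1.44088441]
[-1.03533935e-01  4.29260394e-01  1.51828916e+00 -8.88178420e-16
  1.19404310e+00  1.41526239e+00] [-0.08497626  0.59441443  1.28560057 -0.04036659  1.55894077  1.44034545]
[(-0.177, 0.8), (-0.174, 0.1), (-0.171, 0.2), (-0.168, 0.5), (-0.165, 0.2), (-0.162, 0.0), (-0.159, -0.2), (-0.156, 1.2), (-0.153, 0.3), (-0.15, 0.3), (-0.147, 0.1), (-0.144, -0.0), (-0.141, 0.2), (-0.138, -0.1), (-0.135, 0.4), (-0.132, 0.6), (-0.129, -0.0), (-0.126, 0.4), (-0.123, 0.1), (-0.12, 1.3), (-0.119, -0.3), (-0.118, -0.9), (-0.117, -1.3), (-0.116, -0.6), (-0.115, -0.9), (-0.114, -0.4), (-0.113, -2.7), (-0.112, -9.1)]
hold -8.798441861795236 -0.11260554730556806
[(-0.177, -0.1), (-0.174, 0.1), (-0.171, -0.4), (-0.168, -0.9), (-0.165, -0.2), (-0.162, 0.2), (-0.159, 0.3), (-0.156, -0.4), (-0.153, 0.6), (-0.15, -0.4), (-0.147, 0.2), (-0.144, -0.4), (-0.141, 0.0), (-0.138, 0.1), (-0.135, -1.5), (-0.132, -0.6), (-0.129, 0.1), (-0.126, -0.5), (-0.123, 0.1), (-0.12, -0.6), (-0.119, -0.5), (-0.118, -0.9), (-0.117, -0.5), (-0.116, -0.5), (-0.115, -0.9), (-0.114, -0.9), (-0.113, -1.5), (-0.112, -5.1), (-0.111, -11.2)]
hold -10.894299026308907 -0.11210661312917929
24.4083
```

View pics/t2.png

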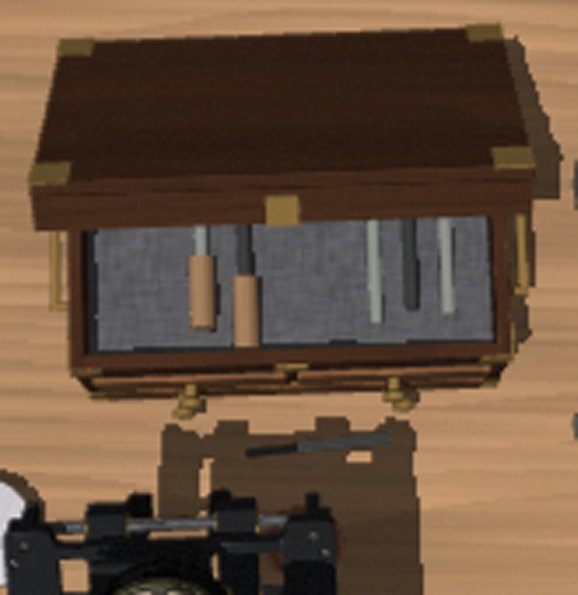

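Both drawers are home: each hit its stop with its front 4.5 mm proud, and the lid hasn't moved. Next I close the fingers, reach over the lid's free edge and press its outer face down along the arc.

Run:
```python
from h import *
o=ori(0)
def P(th): return W(.1-.17*np.cos(th)+.034*np.sin(th)+.010,0,.135+.17*np.sin(th)+.034*np.cos(th))
bot.line_to(W(-.2,.071,.30),feed=.25); jaws.set_gripper(0)
bot.move_ptp(W(-.12,0,.41),o)
q=P(.98); bot.line_to(np.array([q[0],q[1],.41]),feed=.25); bot.line_to(q,feed=.15)
b=f(); th=.98; h=[]
while th>-.05:
    th-=.03 if th>.08 else .008
    bot.line_to(P(th),feed=.07)
    d=f()-b; h.append((round(th,3),round(float(d@ex),1),round(float(d[2]),1)))
    if np.linalg.norm(d)>(14 if th<.12 else 25): break
bot.sleep(.3); print(h, f()-b, readout.observe()["eef_pos"],readout.observe()["clock"])
```

```text
[(0.95, 0.5, -1.4), (0.92, -0.4, -1.3), (0.89, 0.4, -0.7), (0.86, -0.3, -0.7), (0.83, 1.5, -0.7), (0.8, 2.3, -0.2), (0.77, 1.6, 0.8), (0.74, 1.3, 0.5), (0.71, 1.5, -0.1), (0.68, 0.9, 0.4), (0.65, 1.7, 0.5), (0.62, 1.1, -0.2), (0.59, 0.4, 0.3), (0.56, 0.6, 0.3), (0.53, 1.3, 0.0), (0.5, 0.8, -0.4), (0.47, 0.7, -1.0), (0.44, 0.6, -0.5), (0.41, 0.9, 0.7), (0.38, 1.2, 0.3), (0.35, 0.1, -1.7), (0.32, -1.2, -0.7), (0.29, -0.6, -0.1), (0.26, -0.1, -1.8), (0.23, 0.8, -1.1), (0.2, 0.3, -1.5), (0.17, 0.9, -0.2), (0.14, 0.2, -0.2), (0.11, 0.1, -1.9), (0.08, 0.3, -0.2), (0.072, 0.7, 0.1), (0.064, 0.5, 0.8), (0.056, 0.6, 1.0), (0.048, 0.9, 0.1), (0.04, 1.1, 0.5), (0.032, 1.2, 0.9), (0.024, 0.2, -0.2), (0.016, 0.6, -0.8), (0.008, 1.3, 0.1), (-0.0, -0.4, 4.3), (-0.008, -3.0, 13.8)] [-4.50188604  0.36522774 14.16420556] [0.54719562 0.06008533 0.16933158] 38.7667
```

The lid pushes back with 14 N at tip height z = 0.169, which is the shut height. I'll retreat and check with one look.

Run:
```python
from h import *
import cv2
p=np.array(readout.observe()["eef_pos"])
bot.line_to(p+[0,0,.12],feed=.12); bot.line_to(W(-.3,0,.36),feed=.25)
c=optics.camera("scene")["frame"][115:320,180:385,::-1]
cv2.imwrite("pics/s3.png",cv2.resize(c,None,fx=2.9,fy=2.9,interpolation=cv2.INTER_CUBIC)); print(readout.observe()["clock"])
```

```text
41.1333
```

View pics/s3.png

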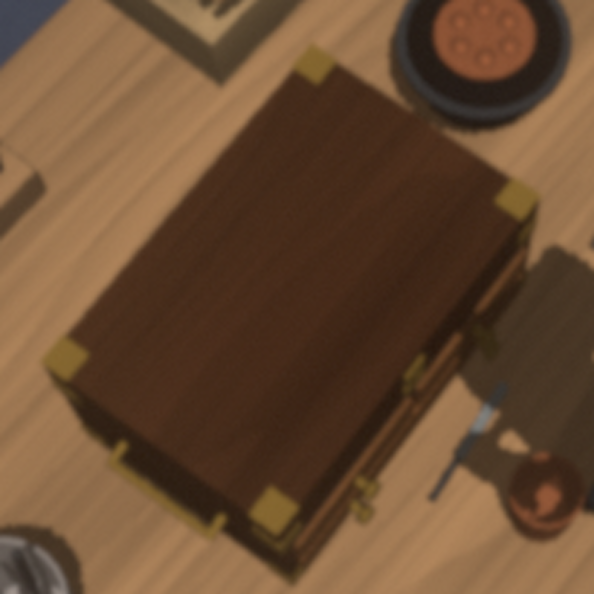

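The lid lies flat on the rim, with corners at (65,357), (315,62), (518,198) and (275,510). The drawers are home, and the beaker and punch are where they were.

```bash
python3 -c "
from cell import bot
print(bot.job_done())"
```

```text
the job is handed in; nothing more can be done
None
```

I pushed both upper drawers fully home, then lowered the lid shut on the rim, and handed the job in at about 41 s; nothing else looked moved in the last picture, and the interface returned no verdict.

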